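# Lay out the gauging station

## Robot

A 6-joint arm with a two-finger parallel gripper is mounted at the origin on the work surface. World frame = base frame: x ahead of the robot, y to its left, z up, the work surface at z = 0. Lengths are in m, angles in rad, forces in N, time in s.
With the tool pointing down it reaches from about 0.225 to 0.875 m from the base axis. Payload 3.4 kg.
Tool frame: the origin (TCP) lies on the centre line of the jaws, within the pads' length; the fingertips stand 14 mm ahead of it and the grasp point (between the pads) lies 5 mm behind it; z points along the fingers, y is the line along which they close (so a half turn about z gives the same grasp; the last joint's range is limited). The gripper opens to 85 mm and grips with 20 to 120 N. Pads are 22 mm wide; open, the fingers measure 114 mm over their backs; the gripper's body (76 mm by 85 mm) begins 54 mm behind the grasp point. The pads swing forward as they close: fully open they stand 13 mm farther back than shut.
Start: joints at [-1.292, 0.276, 1.505, -0, 1.361, -0.121], TCP at [0.224, -0.53, 0.245] pointing down, gripper open.
Joint ranges: [-2.89, 2.89], [-0.75, 2.08], [0.22, 2.7], [-1.18, 4.32], [0.11, 2.71], [-2.7, 2.7]. Speed limits (rad/s): [2.57, 2.57, 3.14, 3.14, 3.14, 3.14].

## Interface

Orientations are given as a unit quaternion [w, x, y, z].
In Python, from rig import manip, eyes gives the robot as it stands.
- The arm moves only by the shell command python3 -m creep 'ROWS' [FORCE]. ROWS is JSON, a list of rows, each a list of 5 numbers: the opening, from 0 (shut) to 1 (fully open), then the shift along the tool's x, y, z normalised to -1 to 1, where 1 is 0.5 m, then the turn about the tool's z normalised to -1 to 1, where 1 is 360 degrees. In form: [[fingers, dx, dy, dz, spin], ...]. A call has 1 to 10 rows; each row is the pose to reach, as a shift and turn from the pose commanded when the call began, along the tool's axes at that moment, turning the shorter way round; what a row does not reach only later rows make up. A row lasts 1/10 s, in which the tool goes at most 50 mm and 8.59 degrees, less where a joint would pass 70% of its speed; a pose out of reach is approached as far as the arm can. A call with a number of a shift or a turn outside -1 to 1 is refused whole. A call with a gripper value outside its range is refused whole. The fingers move at their own pace and stop on an object; FORCE is the grip in N (left out, the last holds). Time passes only in rows, so rows that repeat a pose let the fingers close. It gives the time, the measured TCP pose, the force, the opening and the grip force at its end, in the units of the state.
- manip.get_state(): the state, without advancing time (a new reading comes with each control period).
- eyes.get_image(name): name is "side" or "top" or "wrist"; returns a dict with "frame" (400x640x3 uint8, red, green, blue), "fx", "fy", "cx", "cy" (pixels), "R" (3x3) and "t" (3): a world point X has camera coordinates R X + t. Camera axes: x right, y down, z forward; pixel columns grow to the right and rows downward; lengths in m; the calibration is good to about 2 mm. A picture is of the moment at which its call begins. There is no depth.
- manip.sign_off(): hands the job in; it is judged then, once.
Trained networks look in the newest picture that a camera, given by its name, has taken for a name from the list of things; names that differ only in an ending like _2 or _b are one class to them, and where a whole thing is asked for, a point or a joint stands for the part that bears it (a point fixed in the world has none). Each returns a list of dicts, best first, with "confidence" (0 to 1); they miss things now and then, are a little off and sometimes report something else, mostly with a low value. They report only what shows in the picture. A call takes as long as a camera call.
- eyes.regions_of(camera, label): "mask" (400x640 bool, what is visible of it) and "bbox" ([left, top, right, bottom] in pixels, round what is visible of it).
- eyes.place_of(camera, label): "centre" ([column, row] in pixels: a listed point, or the origin of a listed thing).
The state is a dict: "clock": time; "qpos": joint angles; "qd": joint speeds; "effort": joint torques, N m; "position": TCP position; "ee_rot": TCP orientation; "contact_force": force on the tool from outside, world axes, zero at the start; "moment": the same for the moment, N m; "width": finger opening in m; "gripper_force": force on a finger pad.
Only numpy, scipy, OpenCV 4.12 (cv2) and the standard library are available. Lean on these libraries where they do the work, as an engineer would, in place of code of your own. Each camera call takes 0.05 s, during which the arm holds its last target. There are 200 camera calls.

## Task

Lay out the gauging station: stand the V-block on the bed of the bench centres, midway between the two heads, groove up and running from head to head; push the thin gauge block, standing upright, fully down into the narrow gap of the gap gauge, midway along the gap; and lay the solid disc centred on the round anvil with the setting ring centred on top of the disc. Set each thing down rather than dropping it, leave the thick gauge block, the feeler set and the rule where they are, and let go of everything.

Things in the scene. Friction and masses are not known exactly. Their poses are not given: they have to be found in the camera images.
- disc: Loose solid bright steel disc, 60 mm diameter, 14 mm thick, lying flat, with only a 6 mm black dot at its centre; 0.3 kg. Origin: centre of its underside; z up.
- ring: Loose bright steel setting ring with a wide open hole, outer diameter 54 mm, hole 30 mm, 18 mm high, lying flat; 0.22 kg. Origin: centre of its underside; z up.
- v_block: Loose steel V-block, 50 mm long (x) by 40 mm wide (y) by 35 mm high, with flat upright sides and a V groove in its top running along its x. Grip it across the 40 mm. 0.42 kg. Origin: centre of its underside; z up.
- thin_block: Loose thin steel gauge block standing upright: 10 mm thick (x), 30 mm wide (y), 50 mm tall (z); 0.12 kg. Origin: centre of its underside.
- thick_block: Loose thick steel gauge block standing upright: 24 mm thick (x), 30 mm wide (y), 50 mm tall; too thick for the gap. Stays where it is. Origin: centre of its underside.
- anvil: Fixed round light grey cast anvil, foot 100 mm in diameter, flat top 80 mm in diameter at 25 mm above the table, a thin dark circle near its edge and a dot at its centre. Origin: centre of its underside; z up.
- gap_gauge: Fixed gap gauge: light cast base 100 (x) by 80 (y) by 12 mm high, with two dark steel jaws at -x and +x. The gap between is 13 mm wide (x), 40 mm long (y, open-ended), floor 12 mm and jaw tops 36 mm above the table, mouth bevelled to 21 mm over the top 4 mm. Jaws' outer faces at x = +-28.5 mm. Origin: on the table under the gap's middle; z up.
- bench_centres: Fixed bench centres: light cast bed 200 (x) by 70 (y) mm, flat top 15 mm above the table, with a head 32 mm long, 50 wide, its top 70 mm above the table (black knob to 78) at each end. The heads' inner faces are 132 mm apart; from each a point reaches inwards, 56 mm above the table, points 92 mm apart. Origin: on the table under the bed's middle; x runs from head to head; z up.
- feelers: Loose folded feeler-gauge set, a flat steel bar 85 (x) by 16 by 10 mm with a brass pivot, lying among the things. Stays where it is. Origin: centre of its underside.
- scale: Loose flat aluminium rule, 110 (x) by 16 by 4 mm, lying among the things. Stays where it is. Origin: centre of its underside.

How it is judged:
At the end, for the whole second after the job is handed in: Upright and released, at rest: disc on anvil (12 mm off centre at most), ring on disc (10 mm), V-block on bed (12 mm off the middle each way, groove within 0.17 rad), thin block in gap (foot within 3 mm of the floor, 12 mm off the middle); thick block, feelers, rule within 20 mm of their starts (horizontal distance between disc and anvil below 0.012 m and z of disc in the frame of anvil between 0.022 and 0.028 m and angle between each of disc, ring, v_block's own z axis and vertical below 0.08 rad and horizontal distance between ring and disc below 0.01 m and z of ring in the frame of anvil between 0.035 and 0.043 m and x of v_block in the frame of bench_centres between -0.012 and 0.012 m and y of v_block in the frame of bench_centres between -0.012 and 0.012 m and z of v_block in the frame of bench_centres between 0.012 and 0.018 m and angle between the x axis of v_block and the x axis of bench_centres, either way round below 0.17 rad and x of thin_block in the frame of gap_gauge between -0.004 and 0.004 m and y of thin_block in the frame of gap_gauge between -0.012 and 0.012 m and z of thin_block in the frame of gap_gauge between 0.009 and 0.015 m and angle between thin_block's own z axis and vertical below 0.12 rad and linear speed of each of disc, ring, v_block, thin_block below 0.02 m/s and distance of each of thick_block, feelers, scale from where it was at the start of the episode below 0.02 m and angle between thick_block's own z axis and vertical below 0.1 rad); the robot touches nothing.
It fails at once if a thing is dropped (the disc, ring, V-block or thin block falls free of the fingers at over 0.7 m/s) ((linear speed of disc above 0.7 m/s and contact force between disc and the fingers below 0.05 N) or (linear speed of ring above 0.7 m/s and contact force between ring and the fingers below 0.05 N) or (linear speed of v_block above 0.7 m/s and contact force between v_block and the fingers below 0.05 N) or (linear speed of thin_block above 0.7 m/s and contact force between thin_block and the fingers below 0.05 N)).
It fails at once if the thick gauge block is disturbed (moved over 20 mm) (distance of thick_block from where it was at the start of the episode above 0.02 m).
It fails at once if the feeler set is disturbed (moved over 20 mm) (distance of feelers from where it was at the start of the episode above 0.02 m).
It fails at once if the rule is disturbed (moved over 20 mm) (distance of scale from where it was at the start of the episode above 0.02 m).
It also fails if it takes over 109 s, if anything falls off the work surface, if the arm or the gripper's body presses on something with over 40 N, if the wrist force passes 120 N, or if a joint passes its speed limit or range.

## Working session

There is one attempt and no reset: what is moved stays moved. The work goes in short steps, Python scripts to look and compute and a shell command to move; the robot and the scene stay as the last step left them, time stands still between calls to the robot, and variables do not carry over. Pictures are saved under pics/ and viewed, at most 14 in all, crops included, and the job is handed in when it is done.

```bash
mkdir -p pics
cat > h.py <<'E'
import numpy as np, cv2
from rig import manip, eyes
def shot(cam,name):
    im=eyes.get_image(cam); cv2.imwrite('pics/%s.png'%name, im['frame'][:,:,::-1]); return im
def ray(im,u,v,z):
    R=np.array(im['R']);t=np.array(im['t']);c=-R.T@t
    d=R.T@np.array([(u-im['cx'])/im['fx'],(v-im['cy'])/im['fy'],1]); return c+d*(z-c[2])/d[2]
E
python3 - <<'E'
from h import *
np.set_printoptions(precision=4,suppress=True)
s=manip.get_state();print(s['clock'],s['position'],s['ee_rot'],s['width'])
for cam in ['top','side']:
    im=shot(cam,cam+'0');print(cam,-np.array(im['R']).T@im['t'],im['fx'],np.array(im['R']).tolist())
    for n in 'disc ring v_block thin_block thick_block anvil gap_gauge bench_centres feelers scale'.split():
        for d in eyes.place_of(cam,n)[:2]:
            z=0
            print(n,round(d['confidence'],2),np.round(d['centre'],1),ray(im,*d['centre'],z)[:2])
E
```

```text
0.0 [ 0.2237 -0.5292  0.2444] [-0.0009  0.9801  0.1986 -0.0001] 0.08529614204270479
top [ 0.3052 -0.0061  0.9445] 416.5624710854967 [[0.06663807223498984, -0.9977701809691122, 0.0037461043324358762], [-0.9746188767387296, -0.06589514752262411, -0.21395297295786575], [0.21372274664467028, 0.010606389670232365, -0.9768367786200627]]
disc 0.88 [385.1 238.5] [ 0.4235 -0.1572]
ring 0.59 [253.6 227.5] [0.4285 0.1431]
v_block 0.75 [446.4 285.8] [ 0.3275 -0.2963]
thin_block 0.7 [314.7 142.8] [0.641  0.0178]
thin_block 0.61 [179.8 268. ] [0.3267 0.2985]
thick_block 0.6 [312.3 219.9] [0.455  0.0107]
anvil 0.58 [186.4 165.2] [0.565  0.3157]
gap_gauge 0.94 [312.  143.3] [0.6393 0.0242]
bench_centres 0.56 [438.4 194.3] [ 0.5348 -0.2777]
feelers 0.78 [278.8 193.4] [0.5119 0.0927]
feelers 0.74 [384.8 236.2] [ 0.4287 -0.1564]
scale 0.67 [354.9 200.1] [ 0.5079 -0.0845]
scale 0.44 [177.7 268.3] [0.3258 0.3031]
side [0.1126 0.5865 0.7158] 458.62218161008013 [[-0.8270634248597766, -0.5617452881264333, 0.02020699203165397], [-0.39697115927866544, 0.5582580790415128, -0.7285340183449449], [0.39796983549029097, -0.6105654333915658, -0.6847115170545919]]
disc 0.82 [391.7 190.2] [ 0.4172 -0.1593]
ring 0.92 [304.9 274.9] [0.4387 0.1534]
v_block 0.85 [450.7 172. ] [ 0.3308 -0.3017]
thin_block 0.94 [307.8 363.6] [0.3286 0.2963]
thick_block 0.66 [338.7 225. ] [0.4574 0.0051]
anvil 0.79 [200.7 298.1] [0.564  0.3056]
gap_gauge 0.69 [268.  195.5] [0.6394 0.0209]
bench_centres 0.91 [373.1 149. ] [ 0.5313 -0.2711]
feelers 0.63 [295.2 236.8] [0.5131 0.0857]
scale 0.52 [340.9 191.5] [ 0.5112 -0.0869]
```

View pics/top0.png

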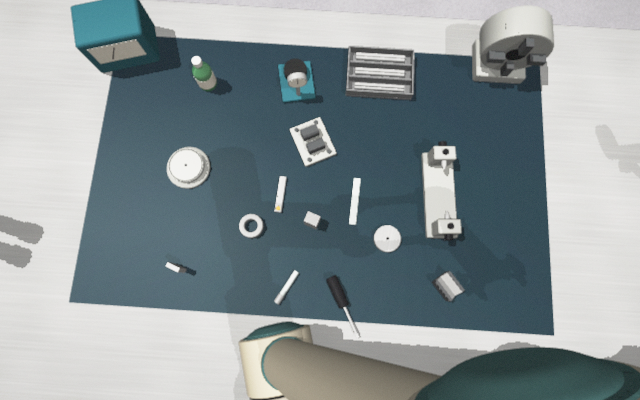

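View pics/side0.png

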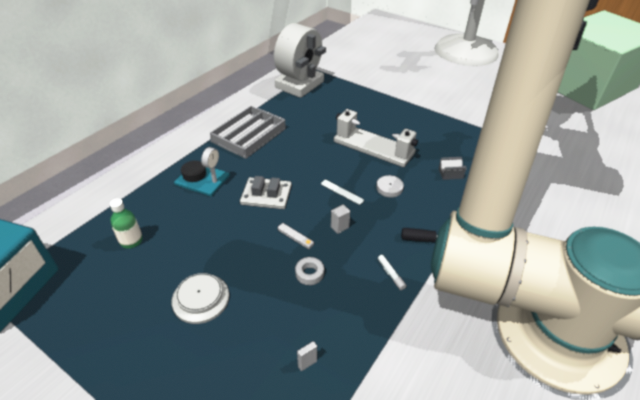

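The top view shows everything: bench at about (438,194), V-block (448,286), disc (387,238), ring (252,226), thin block (178,268), anvil (187,167) and gap gauge (313,142). Next I'll get orientations from the masks and work out the first hover.

```bash
cat >> h.py <<'E'
np.set_printoptions(precision=4,suppress=True)
from scipy.spatial.transform import Rotation as Ro
def cur():
    s=manip.get_state(); q=s['ee_rot']; R=Ro.from_quat([q[1],q[2],q[3],q[0]]).as_matrix()
    return np.array(s['position']),R,np.arctan2(R[1,0],R[0,0]),s
def go(x,y,z,th=None,half=True):
    p,R,t0,s=cur(); d=R.T@(np.array([x,y,z])-p)/.5
    sp=0 if th is None else ((t0-th+np.pi/2)%np.pi-np.pi/2)/(2*np.pi)
    print('clk',s['clock'],'pos',p,'th',round(t0,4),'q6',round(s['qpos'][5],3),'| rows d',d,'spin',round(sp,4),'n>=',max(np.linalg.norm(d)*10,abs(sp)*360/8.59))
def rect(im,mask,z):
    c,_=cv2.findContours(mask.astype('uint8'),cv2.RETR_EXTERNAL,cv2.CHAIN_APPROX_NONE); c=max(c,key=cv2.contourArea)[:,0]
    P=np.array([ray(im,u,v,z)[:2] for u,v in c])
    (cx,cy),(w,h),a=cv2.minAreaRect((P*1000).astype('float32')); a=np.radians(a)
    if w<h: w,h,a=h,w,a+np.pi/2
    return np.array([cx,cy])/1000,(round(w,1),round(h,1)),round((a+np.pi/2)%np.pi-np.pi/2,4)
E
python3 - <<'E'
from h import *
im=eyes.get_image('top')
for n,z in [('v_block',.035),('thin_block',.05),('bench_centres',.015),('gap_gauge',.012),('disc',.014),('ring',.018),('anvil',.025),('thick_block',.05),('feelers',.01),('scale',.004)]:
    for d in eyes.regions_of('top',n)[:2]: print(n,round(d['confidence'],2),d['bbox'],rect(im,d['mask'],z))
go(.33,-.30,.25)
E
```

```text
v_block 0.92 [433.3, 271.6, 463.8, 297.7] (array([ 0.3283, -0.2877]), (54.8, 49.9), np.float64(0.6724))
thin_block 0.51 [163.5, 261.3, 188.2, 271.9] (array([0.3271, 0.2918]), (44.5, 16.2), np.float64(1.3259))
gap_gauge 0.92 [290.6, 119.6, 338.5, 167.5] (array([0.6414, 0.0249]), (102.9, 81.9), np.float64(0.5039))
disc 0.71 [372.8, 225.0, 399.4, 250.5] (array([ 0.4232, -0.1569]), (58.1, 56.1), np.float64(-0.74))
disc 0.46 [350.3, 177.3, 360.9, 222.3] (array([ 0.5054, -0.0813]), (104.0, 14.8), np.float64(-0.055))
ring 0.64 [238.1, 213.0, 260.7, 239.6] (array([0.4304, 0.1466]), (51.9, 49.6), np.float64(0.0673))
ring 0.56 [434.0, 269.8, 462.9, 299.5] (array([ 0.3284, -0.2924]), (54.8, 49.0), np.float64(0.7116))
anvil 0.59 [167.6, 144.9, 211.3, 188.7] (array([0.5552, 0.3037]), (97.4, 96.3), np.float64(0.9))
thick_block 0.63 [302.9, 208.3, 319.3, 230.8] (array([0.4481, 0.0111]), (31.9, 30.5), np.float64(1.2667))
feelers 0.64 [271.1, 175.4, 288.9, 213.0] (array([0.5099, 0.0907]), (88.4, 21.2), np.float64(-0.0245))
scale 0.89 [348.8, 176.1, 361.0, 224.7] (array([ 0.5077, -0.0823]), (104.9, 15.1), np.float64(-0.0589))
clk 1.65 pos [ 0.2238 -0.5297  0.2453] th 0.3998 q6 -0.121 | rows d [ 0.3744 -0.3405 -0.0094] spin 0 n>= 5.061403361715097
```

```bash
python3 -m creep '[[1,0.37,-0.34,0,0],[1,0.37,-0.34,0,0],[1,0.37,-0.34,0,0],[1,0.37,-0.34,0,0],[1,0.37,-0.34,0,0],[1,0.37,-0.34,0,0],[1,0.37,-0.34,0,0]]' 40
python3 - <<'E'
from h import *
im=shot('wrist','w1'); print(-np.array(im['R']).T@im['t'],im['fx'],im['R'])
for n in ['v_block','bench_centres']:
    for d in eyes.regions_of('wrist',n)[:2]: print(n,d['confidence'],d['bbox'],rect(im,d['mask'],.035))
    for d in eyes.place_of('wrist',n)[:2]: print(d,ray(im,*d['centre'],0))
go(.33,-.3,.2)
E
```

```text
clock: 2.35
position: [0.3285, -0.3004, 0.2457]
ee_rot: [0.001, 0.98, 0.2, 0.0]
contact_force: [-0.3, -0.3, -0.3]
width: 0.0855
gripper_force: 0.0
[ 0.3881 -0.2742  0.3744] 320.2321376235039 [[ 0.3916 -0.9201  0.002 ]
 [-0.8891 -0.3778  0.2585]
 [-0.2371 -0.103  -0.966 ]]
{'centre': [318.0, 171.0], 'confidence': 0.9} [ 0.3324 -0.2959  0.    ]
bench_centres 0.55 [316.1, 1.3, 409.9, 93.6] (array([ 0.4725, -0.2806]), (91.9, 65.6), np.float64(0.0534))
clk 2.6 pos [ 0.3277 -0.3025  0.2452] th 0.3977 q6 0.272 | rows d [ 0.0063 -0.0028  0.0904] spin 0 n>= 0.9062030665214564
```

View pics/w1.png

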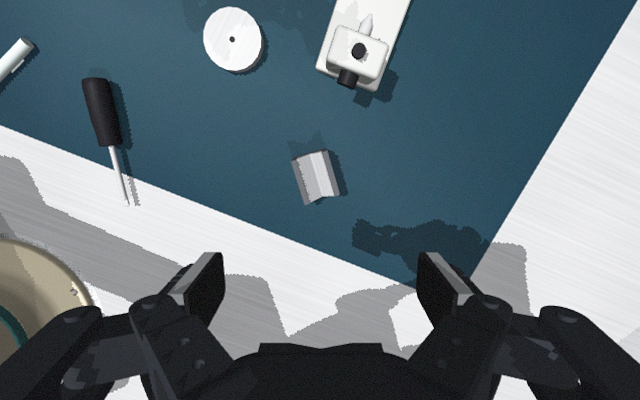

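The V-block is at about (316,177), with top corners near (291,157), (327,149), (340,196) and (304,205). The groove runs nearly vertical in the image.

Run:
```python
from h import *
im=eyes.get_image('wrist')
C=np.array([ray(im,u,v,.035)[:2] for u,v in [(291,157),(327,149),(340,196),(304,205)]])
print(C.mean(0)); a=C[0]-C[3]+C[1]-C[2]; print('groove',np.arctan2(a[1],a[0]),np.linalg.norm(a)/2,np.linalg.norm(C[0]-C[1]+C[3]-C[2])/2)
g=np.arctan2(a[1],a[0]); c=C.mean(0)
go(c[0],c[1],.06,g)
```

```text
[ 0.3295 -0.2959]
groove 0.6575859429222888 0.05330556845130265 0.03969012701353051
clk 2.65 pos [ 0.3276 -0.3024  0.2451] th 0.3977 q6 0.272 | rows d [ 0.0086 -0.0105  0.3702] spin -0.0414 n>= 3.7048725341976674
```

```bash
python3 -m creep '[[1,0.009,-0.011,0.2,-0.041],[1,0.009,-0.011,0.37,-0.041],[1,0.009,-0.011,0.4,-0.041],[1,0.009,-0.011,0.43,-0.041],[1,0.009,-0.011,0.45,-0.041],[1,0.009,-0.011,0.45,-0.041],[0.3,0.009,-0.011,0.45,-0.041],[0.3,0.009,-0.011,0.45,-0.041],[0.3,0.009,-0.011,0.45,-0.041],[0.3,0.009,-0.011,0.45,-0.041]]' 50
python3 -c "
from h import *
go(.53,-.277,.2,0)"
```

```text
clock: 3.65
position: [0.3305, -0.2949, 0.022]
ee_rot: [0.001, 0.946, 0.323, 0.0]
contact_force: [-0.7, 0.7, 7.0]
width: 0.0392
gripper_force: 51.3
clk 3.65 pos [ 0.3305 -0.2949  0.022 ] th 0.6576 q6 0.028 | rows d [ 0.3377  0.2164 -0.3554] spin 0.1047 n>= 5.359110679193126
```

```bash
python3 -m creep '[[0.3,0,0,-0.1,0],[0.3,0,0,-0.3,0],[0.3,0,0,-0.5,0],[0.3,0.1,0.08,-0.5,0.02],[0.3,0.2,0.14,-0.5,0.04],[0.3,0.28,0.19,-0.5,0.06],[0.3,0.28,0.19,-0.5,0.08],[0.3,0.28,0.19,-0.5,0.105],[0.3,0.28,0.19,-0.5,0.105],[0.3,0.28,0.19,-0.5,0.105]]'
python3 - <<'E'
from h import *
im=shot('wrist','w2')
for d in eyes.regions_of('wrist','bench_centres')[:2]: print(d['confidence'],d['bbox'],rect(im,d['mask'],.015))
for d in eyes.place_of('wrist','bench_centres')[:2]: print(d,ray(im,*d['centre'],0))
go(.53,-.277,.2,0)
E
```

```text
clock: 4.65
position: [0.4976, -0.2832, 0.2697]
ee_rot: [-0.001, 1.0, 0.0, -0.001]
contact_force: [-0.4, -0.2, -4.2]
width: 0.0393
gripper_force: 54.9
0.8 [282.8, 28.3, 349.3, 207.7] (array([ 0.5563, -0.2763]), (198.7, 69.9), np.float64(0.0618))
{'centre': [317.1, 143.1], 'confidence': 0.91} [ 0.5327 -0.2787  0.    ]
clk 4.8 pos [ 0.4974 -0.2838  0.2699] th -0.0018 q6 0.933 | rows d [ 0.0654 -0.0136  0.1398] spin -0.0003 n>= 1.549129823062911
```

View pics/w2.png

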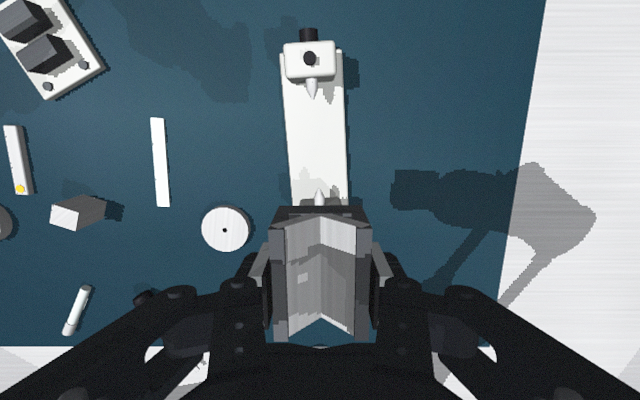

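The point tips are at (312,98) and (319,189). The bed edges run (280,55)–(290,200) on the left and (342,52)–(348,200) on the right.

Run:
```python
from h import *
im=eyes.get_image('wrist')
a=ray(im,312,98,.056)[:2];b=ray(im,319,189,.056)[:2];d=a-b
print('tips',a,b,(a+b)/2,np.linalg.norm(d),np.arctan2(d[1],d[0]))
for (u,v),(p,q) in [((280,55),(290,200)),((342,52),(348,200))]:
    e=ray(im,u,v,.015)[:2];f=ray(im,p,q,.015)[:2];g=e-f;print(e,f,np.arctan2(g[1],g[0]))
c=(a+b)/2
go(c[0],c[1],.1,np.arctan2(d[1],d[0]))
```

```text
tips [ 0.5823 -0.275 ] [ 0.4876 -0.2819] [ 0.5349 -0.2785] 0.09489903543625006 0.07195686190934085
[ 0.6298 -0.2392] [ 0.4648 -0.2458] 0.04017340653387777
[ 0.6327 -0.3075] [ 0.4647 -0.3175] 0.059566193417269445
clk 4.85 pos [ 0.4976 -0.2839  0.2701] th -0.0022 q6 0.933 | rows d [ 0.0749 -0.0109  0.3401] spin -0.0118 n>= 3.484227328157919
```

```bash
python3 -m creep '[[0.3,0.073,-0.012,0,-0.009],[0.3,0.073,-0.012,0.1,-0.009],[0.3,0.073,-0.012,0.2,-0.009],[0.3,0.073,-0.012,0.3,-0.009],[0.3,0.073,-0.012,0.37,-0.009],[0.3,0.073,-0.012,0.42,-0.009],[0.3,0.073,-0.012,0.44,-0.009],[0.3,0.073,-0.012,0.455,-0.009],[0.3,0.073,-0.012,0.463,-0.009],[0.3,0.073,-0.012,0.463,-0.009]]'
```

```text
clock: 5.85
position: [0.536, -0.2785, 0.0397]
ee_rot: [0.001, 1.0, 0.027, 0.001]
contact_force: [-0.1, 0.5, -5.3]
width: 0.0391
gripper_force: 54.7
```

```bash
python3 -m creep '[[0.3,0,0,0.003,0],[0.3,0,0,0.005,0],[0.3,0,0,0.005,0]]'
```

```text
clock: 6.15
position: [0.536, -0.2783, 0.0371]
ee_rot: [0.001, 1.0, 0.027, 0.001]
contact_force: [0.3, 0.6, -2.9]
width: 0.0391
gripper_force: 55.1
```

Contact has begun, so I lower slightly more, release, and rise.

```bash
python3 -m creep '[[0.3,0,0,0.002,0],[0.3,0,0,0.002,0],[0.7,0,0,0.002,0],[0.7,0,0,0.002,0],[0.7,0,0,0.002,0],[0.7,0,0,-0.06,0],[0.7,0,0,-0.16,0],[1,-0.04,0,-0.26,0],[1,-0.08,0,-0.36,0],[1,-0.08,0,-0.36,0]]'
python3 - <<'E'
from h import *
im=shot('wrist','w3')
for n in ['v_block','bench_centres','disc','ring']:
  for d in eyes.place_of('wrist',n)[:2]: print(n,d,ray(im,*d['centre'],.015 if n=='v_block' else 0))
go(.4235,-.157,.15)
E
```

```text
clock: 7.15
position: [0.4965, -0.282, 0.2227]
ee_rot: [0.004, 1.0, 0.027, 0.004]
contact_force: [0.8, -0.2, 0.2]
width: 0.0857
gripper_force: 0.0
v_block {'centre': [318.4, 145.9], 'confidence': 0.89} [ 0.5356 -0.2792  0.015 ]
disc {'centre': [208.7, 238.8], 'confidence': 0.83} [ 0.4212 -0.1572  0.    ]
clk 7.4 pos [ 0.495  -0.2796  0.2143] th 0.0543 q6 0.88 | rows d [-0.1292 -0.2522  0.1295] spin 0 n>= 3.1159010912303082
```

View pics/w3.png

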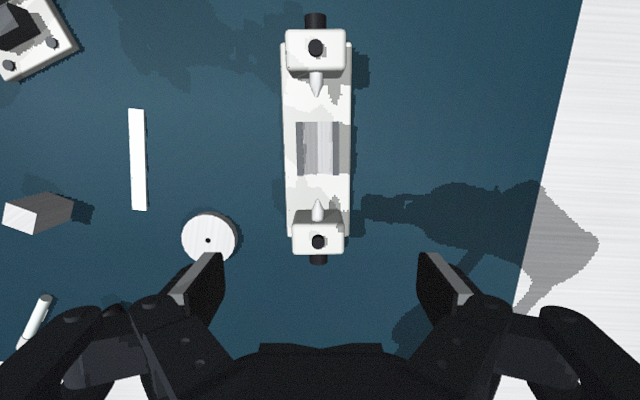

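V-block sits midway between the tips (block rows 122–175, tips at rows 97 and 199). The disc's dot is at (208,240).

Run:
```python
from h import *
im=eyes.get_image('wrist')
p=ray(im,208,240,.014);print(p)
go(p[0],p[1],.07)
```

```text
[ 0.4241 -0.1592  0.014 ]
clk 7.45 pos [ 0.495  -0.2795  0.214 ] th 0.0544 q6 0.88 | rows d [-0.1277 -0.2473  0.2891] spin 0 n>= 4.012738830925761
```

```bash
python3 -m creep '[[1,-0.06,-0.12,0,0],[1,-0.128,-0.249,0,0],[1,-0.128,-0.249,0,0],[1,-0.128,-0.249,0,0],[1,-0.128,-0.249,0.1,0],[1,-0.128,-0.249,0.2,0],[1,-0.128,-0.249,0.29,0],[1,-0.128,-0.249,0.34,0],[1,-0.128,-0.249,0.37,0],[1,-0.128,-0.249,0.38,0]]'
python3 -c "
from h import *
go(.424,-.158,.016)"
```

```text
clock: 8.45
position: [0.4236, -0.1588, 0.0234]
ee_rot: [-0.001, 1.0, 0.027, -0.003]
contact_force: [-0.0, -0.1, 1.2]
width: 0.0855
gripper_force: 0.0
clk 8.45 pos [ 0.4236 -0.1588  0.0234] th 0.0543 q6 1.004 | rows d [ 0.0009 -0.0015  0.0147] spin 0 n>= 0.1481698699047453
```

```bash
python3 -m creep '[[1,0,0,0.012,0],[1,0,0,0.014,0],[0.55,0,0,0.014,0],[0.55,0,0,0.014,0],[0.55,0,0,0.014,0],[0.55,0,0,0.014,0]]' 50
python3 -c "
from h import *
print(cur()[3]['contact_force']);go(.56,.305,.2)"
```

```text
clock: 9.05
position: [0.4256, -0.1599, 0.0208]
ee_rot: [0.001, 1.0, 0.027, 0.001]
contact_force: [-1.3, -0.6, 7.6]
width: 0.0557
gripper_force: 51.2
[-1.2996 -0.5996  7.6209]
clk 9.05 pos [ 0.4256 -0.1599  0.0208] th 0.0546 q6 1.004 | rows d [ 0.3199 -0.9131 -0.3593] spin 0 n>= 10.320572474272293
```

Run:
```python
from h import *
im=eyes.get_image('wrist')
cv2.imwrite('pics/w4.png',cv2.resize(im['frame'][180:400,160:480,::-1],None,fx=2,fy=2))
im=eyes.get_image('side')
cv2.imwrite('pics/s4.png',cv2.resize(im['frame'][120:240,320:480,::-1],None,fx=4,fy=4))
```

```text
(no output)
```

View pics/w4.png

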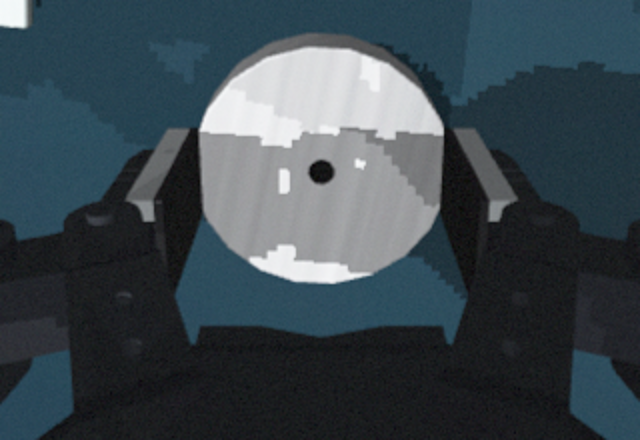

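View pics/s4.png

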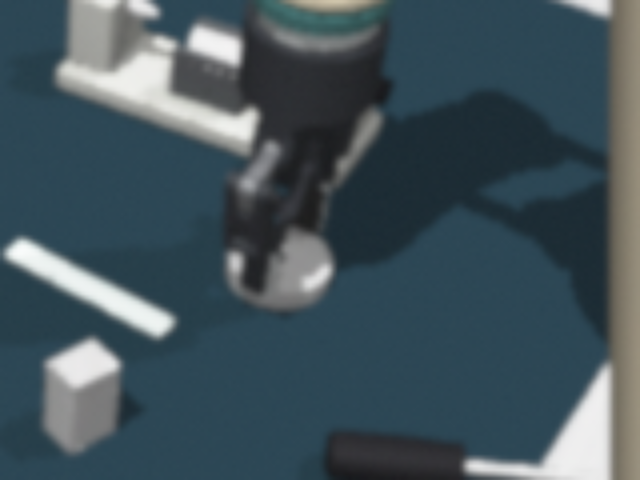

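The disc is between the pads, dot at crop (321,172) on the centre line. I'll test the grip with a small lift.

```bash
python3 -m creep '[[0.5,0,0,-0.01,0],[0.5,0,0,-0.03,0],[0.5,0,0,-0.05,0],[0.5,0,0,-0.05,0]]' 70
python3 - <<'E'
from h import *
im=eyes.get_image('wrist')
cv2.imwrite('pics/w5.png',cv2.resize(im['frame'][180:400,160:480,::-1],None,fx=2,fy=2))
for d in eyes.place_of('wrist','disc')[:1]: print(d)
E
```

```text
clock: 9.55
position: [0.4259, -0.1599, 0.0459]
ee_rot: [0.001, 1.0, 0.027, 0.002]
contact_force: [-0.1, -1.2, -2.4]
width: 0.0546
gripper_force: 74.0
{'centre': [319.1, 255.3], 'confidence': 0.95}
```

View pics/w5.png

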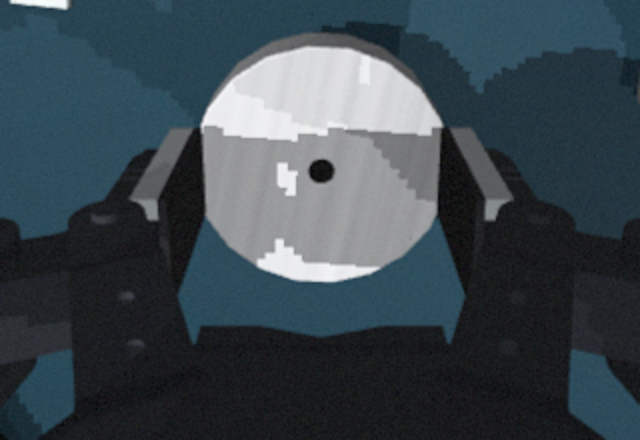

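Run:
```python
from h import *
im=eyes.get_image('wrist');p,R,th,s=cur()
print('disc off (tool)',R.T@(ray(im,320.5,266,p[2]-.0208+.014)-p))
go(.51,.30,.22)
```

```text
disc off (tool) [-0.0007 -0.0001  0.0068]
clk 9.7 pos [ 0.4248 -0.1593  0.0444] th 0.0543 q6 1.004 | rows d [ 0.2201 -0.9079 -0.3513] spin 0 n>= 9.980752057616138
```

```bash
python3 -m creep '[[0.5,0,0,-0.1,0],[0.5,0,0,-0.2,0],[0.5,0,-0.05,-0.3,0],[0.5,0.04,-0.12,-0.35,0],[0.5,0.07,-0.2,-0.35,0],[0.5,0.09,-0.28,-0.35,0],[0.5,0.12,-0.36,-0.35,0],[0.5,0.14,-0.44,-0.35,0],[0.5,0.16,-0.52,-0.35,0],[0.5,0.18,-0.6,-0.35,0]]' && python3 -m creep '[[0.5,0.01,-0.08,0,0],[0.5,0.02,-0.16,0,0],[0.5,0.03,-0.23,0,0],[0.5,0.04,-0.28,0,0],[0.5,0.04,-0.308,0,0],[0.5,0.04,-0.308,0,0],[0.5,0.04,-0.308,0,0]]'
python3 - <<'E'
from h import *
im=shot('wrist','w6')
for d in eyes.place_of('wrist','anvil')[:2]: print(d,ray(im,*d['centre'],0))
for d in eyes.regions_of('wrist','anvil')[:2]: print(d['bbox'],d['confidence'],rect(im,d['mask'],.01))
go(.56,.305,.1)
E
```

```text
clock: 10.7
position: [0.498, 0.1468, 0.2185]
ee_rot: [0.0, 1.0, 0.027, -0.001]
contact_force: [1.2, -0.8, -2.3]
width: 0.0542
gripper_force: 75.8
clock: 11.4
position: [0.5096, 0.2989, 0.2187]
ee_rot: [0.001, 1.0, 0.027, -0.001]
contact_force: [-0.1, 0.0, -1.8]
width: 0.0544
gripper_force: 75.7
{'centre': [313.1, 127.3], 'confidence': 0.61} [0.5647 0.3094 0.    ]
[268.1, 77.3, 363.6, 180.3] 0.98 (array([0.5615, 0.308 ]), (98.7, 98.1), np.float64(-1.5172))
[300.5, 317.9, 329.4, 346.8] 0.28 (array([0.319 , 0.2973]), (39.7, 32.1), np.float64(0.0376))
clk 11.55 pos [0.51   0.2985 0.2193] th 0.0527 q6 1.93 | rows d [ 0.1006 -0.0079  0.2385] spin 0 n>= 2.5899135075729345
```

View pics/w6.png

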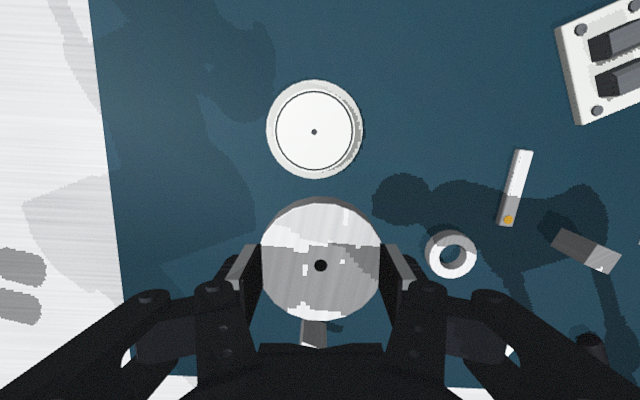

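The anvil dot is at (314,131.5), the ring's centre at about (451,253), and the gauge's upper part is in view at upper right.

Run:
```python
from h import *
im=eyes.get_image('wrist')
a=ray(im,314,131.5,.025);print('anvil',a)
for d in eyes.regions_of('wrist','ring')[:2]: print(d['bbox'],d['confidence'],rect(im,d['mask'],.015))
for d in eyes.place_of('wrist','ring')[:2]: print(d,ray(im,*d['centre'],0))
go(a[0],a[1],.0208+.025)
```

```text
anvil [0.5622 0.3076 0.025 ]
[424.5, 232.6, 474.2, 279.0] 0.96 (array([0.4346, 0.1489]), (61.3, 52.7), np.float64(0.8656))
{'centre': [445.5, 253.1], 'confidence': 0.94} [0.4302 0.1473 0.    ]
{'centre': [319.6, 254.2], 'confidence': 0.58} [0.4211 0.2948 0.    ]
clk 11.7 pos [0.5102 0.299  0.2195] th 0.0529 q6 1.931 | rows d [ 0.1046 -0.0117  0.3474] spin 0 n>= 3.630219534983131
```

```bash
python3 -m creep '[[0.5,0.05,-0.012,0,0],[0.5,0.105,-0.012,0,0],[0.5,0.105,-0.012,0.1,0],[0.5,0.105,-0.012,0.2,0],[0.5,0.105,-0.012,0.27,0],[0.5,0.105,-0.012,0.31,0],[0.5,0.105,-0.012,0.33,0],[0.5,0.105,-0.012,0.338,0],[0.5,0.105,-0.012,0.338,0]]'
```

```text
clock: 12.6
position: [0.5628, 0.3088, 0.0509]
ee_rot: [-0.0, 1.0, 0.027, 0.001]
contact_force: [0.1, -0.3, -1.9]
width: 0.0547
gripper_force: 75.8
```

```bash
python3 -m creep '[[0.5,0,0,0.005,0],[0.5,0,0,0.008,0],[0.5,0,0,0.01,0],[0.5,0,0,0.01,0]]'
```

```text
clock: 13.0
position: [0.5627, 0.309, 0.0463]
ee_rot: [-0.0, 1.0, 0.027, 0.001]
contact_force: [-0.2, -0.1, 1.7]
width: 0.0546
gripper_force: 76.5
```

```bash
python3 -m creep '[[0.8,0,0,0,0],[1,0,0,0,0],[1,0,0,0,0],[1,0,0,-0.04,0],[1,0,0,-0.12,0],[1,0,0,-0.22,0],[1,-0.04,0,-0.3,0],[1,-0.1,0,-0.35,0],[1,-0.1,0,-0.35,0]]'
python3 - <<'E'
from h import *
im=shot('wrist','w7')
for n in ['disc','ring']:
  for d in eyes.place_of('wrist',n)[:2]: print(n,d,ray(im,*d['centre'],.025 if n=='disc' else 0))
  for d in eyes.regions_of('wrist',n)[:2]: print(d['bbox'],d['confidence'])
go(.432,.148,.1)
E
```

```text
clock: 13.9
position: [0.511, 0.3069, 0.2253]
ee_rot: [-0.002, 1.0, 0.028, 0.003]
contact_force: [1.1, 0.1, 0.2]
width: 0.0854
gripper_force: 0.0
disc {'centre': [319.6, 136.5], 'confidence': 0.66} [0.5594 0.3112 0.025 ]
[289.3, 104.1, 355.5, 164.2] 0.67
ring {'centre': [450.2, 251.5], 'confidence': 0.86} [0.4331 0.149  0.    ]
[431.9, 233.6, 478.5, 278.7] 0.97
clk 14.15 pos [0.5124 0.3058 0.2187] th 0.054 q6 1.939 | rows d [-0.1771  0.3062  0.2381] spin 0 n>= 4.264496374321699
```

View pics/w7.png

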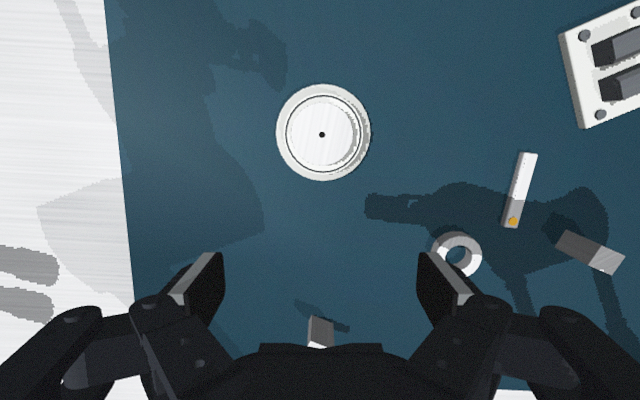

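Run:
```python
from h import *
im=eyes.get_image('wrist')
print('dot',ray(im,321.5,134.5,.039))
d=eyes.regions_of('wrist','ring')[0];print(rect(im,d['mask'],.009),rect(im,d['mask'],.018))
go(.432,.148,.017)
```

```text
dot [0.5624 0.3075 0.039 ]
(array([0.4391, 0.1412]), (63.1, 37.0), np.float64(0.9877)) (array([0.4428, 0.1457]), (61.4, 36.1), np.float64(0.9877))
clk 14.25 pos [0.5124 0.3058 0.2186] th 0.0538 q6 1.939 | rows d [-0.1767  0.3061  0.404 ] spin 0 n>= 5.367229026131084
```

```bash
python3 -m creep '[[1,-0.06,0.1,0,0],[1,-0.12,0.2,0,0],[1,-0.177,0.306,0,0],[1,-0.177,0.306,0.05,0],[1,-0.177,0.306,0.12,0],[1,-0.177,0.306,0.12,0]]'
python3 - <<'E'
from h import *
im=eyes.get_image('wrist')
cv2.imwrite('pics/w8.png',im['frame'][150:400,160:480,::-1])
for d in eyes.place_of('wrist','ring')[:2]: print(d,ray(im,*d['centre'],0))
go(.432,.148,.018)
E
```

```text
clock: 14.85
position: [0.4287, 0.147, 0.1565]
ee_rot: [0.001, 1.0, 0.026, -0.005]
contact_force: [-0.1, 0.0, 0.5]
width: 0.0853
gripper_force: 0.0
{'centre': [317.5, 184.8], 'confidence': 0.64} [0.4339 0.15   0.    ]
clk 14.95 pos [0.4325 0.1485 0.16  ] th 0.0538 q6 1.695 | rows d [-0.0006  0.0009  0.284 ] spin 0 n>= 2.8398836580742683
```

View pics/w8.png

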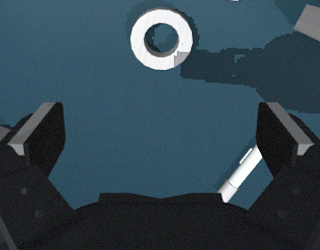

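The ring is well clear, with its top centre at full-image (322,190), in line with the jaws.

```bash
python3 -m creep '[[1,0.002,-0.001,0.1,0],[1,0.002,-0.001,0.18,0],[1,0.002,-0.001,0.23,0],[1,0.002,-0.001,0.26,0],[1,0.002,-0.001,0.28,0],[1,0.002,-0.001,0.28,0],[0.5,0.002,-0.001,0.28,0],[0.5,0.002,-0.001,0.28,0],[0.5,0.002,-0.001,0.28,0],[0.5,0.002,-0.001,0.28,0]]' 50
python3 -m creep '[[0.45,0,0,0,0],[0.45,0,0,-0.02,0],[0.45,0,0,-0.05,0],[0.45,0,0,-0.05,0]]' 60
python3 - <<'E'
from h import *
im=eyes.get_image('wrist')
cv2.imwrite('pics/w9.png',im['frame'][150:400,160:480,::-1])
print([(d['confidence'],d['centre'],d['centre']) for d in eyes.place_of('wrist','ring')[:1]])
E
```

```text
clock: 15.95
position: [0.4343, 0.1491, 0.0219]
ee_rot: [-0.0, 1.0, 0.027, 0.002]
contact_force: [-0.8, -0.7, 6.9]
width: 0.0508
gripper_force: 50.9
clock: 16.35
position: [0.4347, 0.1494, 0.0473]
ee_rot: [-0.0, 1.0, 0.027, 0.002]
contact_force: [1.2, -0.0, -1.6]
width: 0.05
gripper_force: 63.7
[]
```

View pics/w9.png

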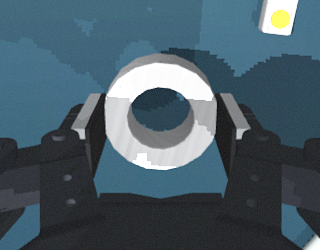

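Ring held level; its top centre is at full-image (321,265).

Run:
```python
from h import *
im=eyes.get_image('wrist');p,R,th,s=cur()
o=R.T@(ray(im,321,265,p[2]-.0219+.018)-p);print('off',o); w=R@[o[0],o[1],0]
go(.5624-w[0],.3078-w[1],.0609)
```

```text
off [ 0.0013 -0.0001  0.0039]
clk 16.5 pos [0.4329 0.1491 0.0453] th 0.0542 q6 1.696 | rows d [ 0.2731 -0.3028 -0.0312] spin 0 n>= 4.089307225681725
```

```bash
python3 -m creep '[[0.45,0,0,-0.1,0],[0.45,0.04,-0.05,-0.17,0],[0.45,0.1,-0.11,-0.2,0],[0.45,0.16,-0.18,-0.2,0],[0.45,0.22,-0.24,-0.2,0],[0.45,0.272,-0.303,-0.2,0],[0.45,0.272,-0.303,-0.2,0],[0.45,0.272,-0.303,-0.12,0],[0.45,0.272,-0.303,-0.06,0],[0.45,0.272,-0.303,-0.045,0]]'
python3 -m creep '[[0.45,0,0,0.002,0],[0.45,0,0,0.004,0]]'
```

```text
clock: 17.5
position: [0.5569, 0.306, 0.0629]
ee_rot: [0.002, 1.0, 0.027, -0.005]
contact_force: [-0.4, -0.1, -2.5]
width: 0.0502
gripper_force: 64.4
clock: 17.7
position: [0.5615, 0.3078, 0.0667]
ee_rot: [-0.0, 1.0, 0.027, 0.001]
contact_force: [-0.4, 1.2, -1.6]
width: 0.0502
gripper_force: 64.4
```

```bash
python3 -m creep '[[0.45,0,0,0.004,0],[0.45,0,0,0.008,0],[0.45,0,0,0.01,0],[0.45,0,0,0.01,0]]'
```

```text
clock: 18.1
position: [0.5609, 0.3077, 0.0612]
ee_rot: [-0.0, 1.0, 0.027, 0.0]
contact_force: [-0.3, -1.2, -0.8]
width: 0.05
gripper_force: 64.5
```

```bash
python3 -m creep '[[0.45,0,0,0.002,0],[0.45,0,0,0.003,0],[0.45,0,0,0.003,0]]'
```

```text
clock: 18.4
position: [0.5609, 0.3077, 0.0611]
ee_rot: [-0.0, 1.0, 0.027, 0.001]
contact_force: [-2.8, -1.1, 7.5]
width: 0.0504
gripper_force: 65.4
```

```bash
python3 -m creep '[[0.75,0,0,0,0],[0.9,0,0,0,0],[1,0,0,0,0],[1,0,0,-0.05,0],[1,0,0,-0.15,0],[1,-0.08,0,-0.25,0],[1,-0.18,0,-0.32,0],[1,-0.28,0,-0.32,0],[1,-0.38,0,-0.32,0],[1,-0.47,0,-0.32,0]]'
python3 -m creep '[[1,-0.05,0,0,0],[1,-0.05,0,0,0],[1,-0.05,0,0,0]]'
python3 - <<'E'
from h import *
im=shot('wrist','w10')
for d in eyes.place_of('wrist','thin_block')[:2]: print(d,ray(im,*d['centre'],0))
for d in eyes.regions_of('wrist','thin_block')[:1]: print(d['bbox'],d['confidence'])
go(.327,.296,.2)
i2=eyes.get_image('top')
for n,z in [('ring',.039),('disc',.025),('anvil',0)]:
  for d in eyes.place_of('top',n)[:2]: print(n,d['confidence'],ray(i2,*d['centre'],z))
E
```

```text
clock: 19.4
position: [0.3403, 0.2958, 0.2196]
ee_rot: [-0.001, 1.0, 0.027, 0.001]
contact_force: [-0.4, 1.4, 0.0]
width: 0.0855
gripper_force: 0.0
clock: 19.7
position: [0.3171, 0.2948, 0.2194]
ee_rot: [-0.0, 1.0, 0.028, 0.001]
contact_force: [-0.5, -0.2, 0.3]
width: 0.0853
gripper_force: 0.0
{'centre': [319.1, 169.7], 'confidence': 0.63} [0.3283 0.2972 0.    ]
[304.9, 159.6, 338.4, 185.1] 0.92
clk 19.85 pos [0.3182 0.2948 0.2189] th 0.0534 q6 2.104 | rows d [ 0.0176 -0.0014  0.0379] spin 0 n>= 0.41784150149199417
ring 0.92 [0.5572 0.3087 0.039 ]
disc 0.73 [0.5637 0.3132 0.025 ]
anvil 0.96 [0.5636 0.3074 0.    ]
```

View pics/w10.png

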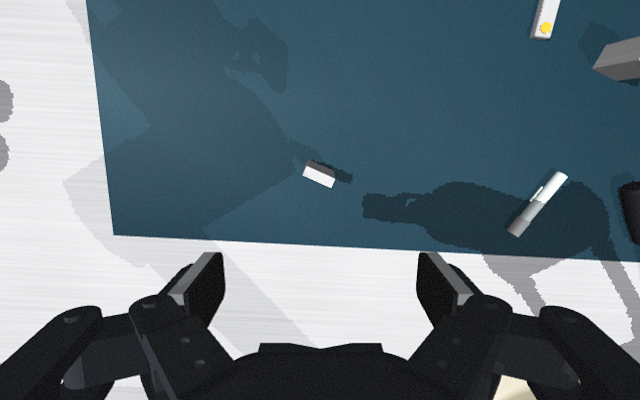

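The thin block's top face is at about (319,175), with its long edge running (307,164) to (335,176). I'll refine its edges and the gauge's with OpenCV.

Run:
```python
from h import *
im=eyes.get_image('wrist')
g=cv2.cvtColor(im['frame'],cv2.COLOR_RGB2GRAY)[150:200,290:350]
m=(g>170).astype('uint8')
n,l,st,c=cv2.connectedComponentsWithStats(m);k=1+np.argmax(st[1:,4]);M=np.zeros(im['frame'].shape[:2],bool);M[150:200,290:350]=l==k
print(st[k]);r=rect(im,M,.05);print(r)
go(r[0][0],r[0][1],.1,r[2])
t=eyes.get_image('top');d=eyes.regions_of('top','gap_gauge')[0];print(rect(t,d['mask'],.012))
crop=t['frame'][110:180,280:350,::-1];cv2.imwrite('pics/g.png',cv2.resize(crop,None,fx=8,fy=8,interpolation=cv2.INTER_CUBIC))
```

```text
[ 13  16  32  22 332]
(array([0.3294, 0.2976]), (29.9, 10.1), np.float64(1.1978))
clk 20.1 pos [0.3174 0.2945 0.2187] th 0.0535 q6 2.104 | rows d [ 0.0245 -0.0049  0.2373] spin -0.1821 n>= 7.632724227432109
(array([0.6404, 0.0238]), (104.9, 83.6), np.float64(0.4718))
```

View pics/g.png

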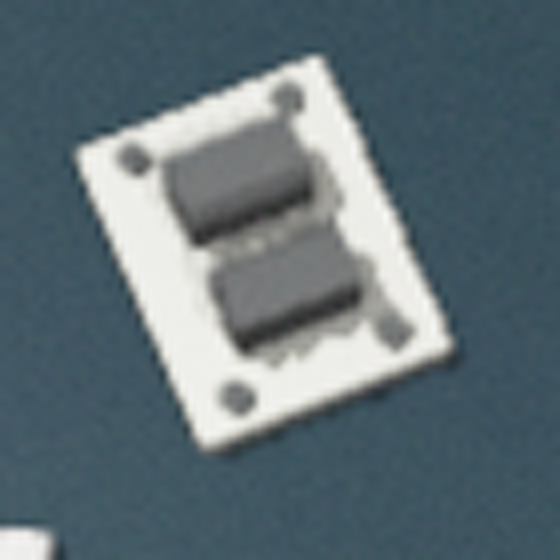

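The gauge's long edge (its x) is confirmed at about 0.49 rad, gap centre at about crop (262,240). The thin block's top face measured 29.9 x 10.1 mm, as it must be. Grasping it next.

```bash
python3 -m creep '[[0.6,0.025,-0.005,0,-0.022],[0.6,0.025,-0.005,0.02,-0.045],[0.6,0.025,-0.005,0.05,-0.068],[0.6,0.025,-0.005,0.08,-0.09],[0.6,0.025,-0.005,0.1,-0.113],[0.6,0.025,-0.005,0.12,-0.136],[0.6,0.025,-0.005,0.14,-0.16],[0.6,0.025,-0.005,0.16,-0.182],[0.6,0.025,-0.005,0.18,-0.182],[0.6,0.025,-0.005,0.18,-0.182]]'
python3 - <<'E'
from h import *
go(.3294,.2976,.043,1.198)
im=eyes.get_image('wrist')
g=cv2.cvtColor(im['frame'],cv2.COLOR_RGB2GRAY)
d=eyes.regions_of('wrist','thin_block')[0];m=(d['mask']&(g>170));print(d['bbox'],d['confidence'],rect(im,d['mask'],.05),rect(im,m,.05))
E
```

```text
clock: 21.2
position: [0.3283, 0.2971, 0.1277]
ee_rot: [0.0, 0.827, 0.562, -0.001]
contact_force: [-0.3, -0.3, -0.3]
width: 0.0515
gripper_force: 0.0
clk 21.2 pos [0.3283 0.2971 0.1277] th 1.1948 q6 0.954 | rows d [0.0022 0.0019 0.1695] spin -0.0005 n>= 1.6950043124638394
[314.5, 179.0, 331.0, 236.9] 0.78 (array([0.331, 0.302]), (39.2, 9.3), np.float64(1.2015)) (array([0.3294, 0.2979]), (29.0, 9.3), np.float64(1.2015))
```

Consistent with the earlier fit, so descend and close.

```bash
python3 -m creep '[[0.6,0.002,0.002,0.08,0],[0.6,0.002,0.002,0.13,0],[0.6,0.002,0.002,0.16,0],[0.6,0.002,0.002,0.17,0],[0.6,0.002,0.002,0.17,0],[0,0.002,0.002,0.17,0],[0,0.002,0.002,0.17,0],[0,0.002,0.002,0.17,0],[0,0.002,0.002,0.17,0],[0,0.002,0.002,0.17,0]]' 40
python3 -m creep '[[0,0,0,-0.05,0],[0,0,0,-0.15,0],[0,0,0,-0.25,0],[0,0,0,-0.35,0],[0,0,0,-0.35,0]]'
python3 -c "
from h import *
go(.6,.02,.22,.49-np.pi/2)"
```

```text
clock: 22.3
position: [0.331, 0.2986, 0.0448]
ee_rot: [0.0, 0.826, 0.564, 0.001]
contact_force: [-1.1, -0.2, 6.2]
width: 0.009
gripper_force: 42.2
clock: 22.8
position: [0.3339, 0.3007, 0.2256]
ee_rot: [0.0, 0.826, 0.564, 0.007]
contact_force: [1.2, 1.2, -1.4]
width: 0.0092
gripper_force: 41.3
clk 22.8 pos [0.3339 0.3007 0.2256] th 1.1979 q6 0.951 | rows d [-0.329   0.7     0.0133] spin -0.1373 n>= 7.735560364300177
```

```bash
python3 -c "
from h import *
go(.66,-.015,.225,.49-np.pi/2)"
```

```text
clk 22.8 pos [0.3339 0.3007 0.2256] th 1.1979 q6 0.951 | rows d [-0.3503  0.8373  0.0043] spin -0.1373 n>= 9.076706133062999
```

```bash
python3 -m creep '[[0,-0.03,0.08,0,-0.015],[0,-0.07,0.16,0,-0.03],[0,-0.1,0.24,0,-0.045],[0,-0.13,0.32,0,-0.06],[0,-0.17,0.4,0,-0.075],[0,-0.2,0.48,0,-0.09],[0,-0.23,0.56,0,-0.105],[0,-0.27,0.64,0,-0.12],[0,-0.3,0.72,0,-0.137],[0,-0.33,0.79,0,-0.137]]'
python3 -m creep '[[0,-0.015,-0.04,0,0],[0,-0.015,-0.04,0,0],[0,-0.015,-0.04,0,0]]'
python3 - <<'E'
from h import *
im=shot('wrist','w11')
d=eyes.regions_of('wrist','gap_gauge')[0];print(d['bbox'],d['confidence'],rect(im,d['mask'],.012))
for d in eyes.place_of('wrist','gap_gauge')[:2]: print(d,ray(im,*d['centre'],0))
go(.66,-.015,.21,.49-np.pi/2)
E
```

```text
clock: 23.8
position: [0.6388, -0.001, 0.2171]
ee_rot: [-0.001, 0.515, 0.857, -0.0]
contact_force: [0.1, 0.9, -1.7]
width: 0.0091
gripper_force: 41.3
clock: 24.1
position: [0.6232, -0.0153, 0.2177]
ee_rot: [-0.001, 0.516, 0.857, -0.0]
contact_force: [-0.6, 0.3, -1.6]
width: 0.0088
gripper_force: 41.3
[310.6, 119.3, 405.5, 197.7] 0.65 (array([0.6447, 0.0222]), (99.2, 81.1), np.float64(0.4745))
{'centre': [355.4, 159.4], 'confidence': 0.81} [0.6456 0.023  0.    ]
clk 24.25 pos [ 0.6238 -0.0144  0.2188] th 2.0595 q6 -0.624 | rows d [-0.0352  0.0634  0.0176] spin -0.0002 n>= 0.7459886499790438
```

View pics/w11.png

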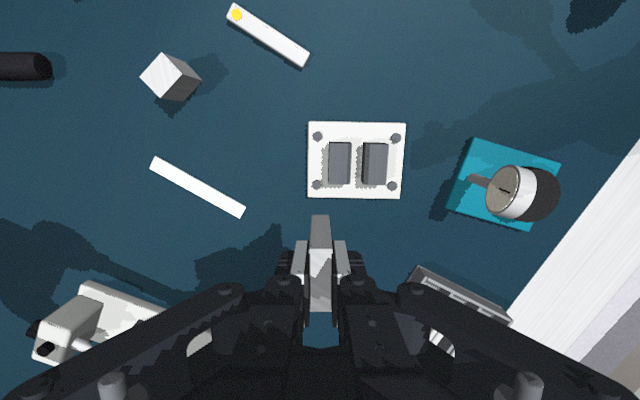

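The gauge base corners are at (308,121), (406,123), (403,199) and (307,197). The gap centre is near (356,162), with the jaw tops square to the tool.

Run:
```python
from h import *
im=eyes.get_image('wrist');p,R,th,s=cur()
C=np.array([ray(im,u,v,.012)[:2] for u,v in [(308,121),(406,123),(403,199),(307,197)]])
a=C[1]-C[0]+C[2]-C[3];b=C[0]-C[3]+C[1]-C[2];print(C.mean(0),np.linalg.norm(a)/2,np.linalg.norm(b)/2,'tool x should be',np.arctan2(b[1],b[0]),np.arctan2(-a[0],a[1])%np.pi,'is',th)
g=cv2.cvtColor(im['frame'],cv2.COLOR_RGB2GRAY).astype(int)
for v in (152,160,168,176): print(v,g[v,322:394].tolist())
print('gap px',ray(im,356,162,.034))
c=C.mean(0);go(c[0],c[1],.12)
```

```text
[0.6463 0.0231] 0.1016402242734536 0.07946530192863234 tool x should be 2.061796154650358 2.038398313306875 is 2.0597124697515676
152 [169, 170, 170, 173, 163, 128, 106, 125, 122, 124, 121, 123, 124, 123, 122, 123, 121, 122, 121, 123, 120, 116, 123, 123, 110, 95, 97, 112, 186, 237, 234, 234, 233, 195, 134, 135, 133, 147, 154, 64, 39, 59, 96, 95, 92, 92, 110, 126, 122, 122, 125, 120, 122, 125, 125, 127, 124, 126, 124, 122, 119, 118, 123, 115, 152, 227, 236, 234, 235, 232, 233, 234]
160 [171, 167, 169, 170, 153, 109, 126, 123, 121, 124, 123, 120, 125, 126, 126, 123, 125, 118, 124, 123, 120, 122, 122, 119, 103, 92, 94, 138, 223, 234, 232, 234, 233, 194, 131, 135, 144, 163, 140, 33, 48, 78, 97, 91, 93, 99, 116, 124, 122, 123, 125, 120, 122, 122, 124, 122, 123, 122, 120, 119, 115, 119, 119, 126, 186, 239, 232, 234, 232, 235, 233, 238]
168 [166, 167, 169, 171, 153, 98, 123, 125, 121, 127, 122, 122, 122, 125, 129, 121, 119, 120, 121, 116, 122, 122, 122, 119, 99, 95, 100, 161, 237, 231, 234, 229, 188, 127, 133, 136, 133, 128, 93, 33, 60, 97, 93, 90, 92, 109, 124, 120, 122, 125, 118, 120, 123, 122, 122, 119, 122, 121, 119, 118, 118, 119, 116, 156, 231, 233, 232, 231, 233, 230, 232, 233]
176 [163, 168, 167, 170, 152, 89, 127, 121, 126, 123, 120, 119, 120, 125, 124, 118, 119, 118, 121, 118, 117, 119, 123, 110, 97, 96, 123, 193, 234, 231, 234, 231, 190, 129, 132, 140, 156, 152, 31, 51, 76, 90, 95, 93, 97, 120, 125, 123, 126, 121, 121, 121, 122, 121, 120, 122, 121, 122, 119, 120, 122, 117, 137, 201, 235, 231, 232, 230, 229, 229, 233, 240]
gap px [0.6432 0.0238 0.034 ]
clk 24.3 pos [ 0.6238 -0.0143  0.219 ] th 2.0597 q6 -0.624 | rows d [0.045  0.0748 0.198 ] spin 0 n>= 2.163943790924427
```

Run:
```python
from h import *
im=eyes.get_image('wrist')
c=ray(im,356.7,162.5,.036);print(c)
go(.6438,.0235,.1)
```

```text
[0.6439 0.0237 0.036 ]
clk 24.35 pos [ 0.6239 -0.0144  0.2191] th 2.0597 q6 -0.624 | rows d [0.0483 0.0706 0.2382] spin 0 n>= 2.5313088524361755
```

```bash
python3 -m creep '[[0,0.02,0.035,0,0.001],[0,0.048,0.07,0,0.002],[0,0.048,0.07,0.08,0.002],[0,0.048,0.07,0.16,0.002],[0,0.048,0.07,0.22,0.002],[0,0.048,0.07,0.25,0.002],[0,0.048,0.07,0.25,0.002],[0,0.048,0.07,0.25,0.002]]'
python3 - <<'E'
from h import *
im=eyes.get_image('wrist')
cv2.imwrite('pics/w12.png',cv2.resize(im['frame'][150:400,200:440,::-1],None,fx=2.4,fy=2.4))
E
```

```text
clock: 25.15
position: [0.6441, 0.0227, 0.0945]
ee_rot: [0.0, 0.521, 0.854, 0.0]
contact_force: [1.0, 0.0, -1.4]
width: 0.0089
gripper_force: 41.2
```

View pics/w12.png

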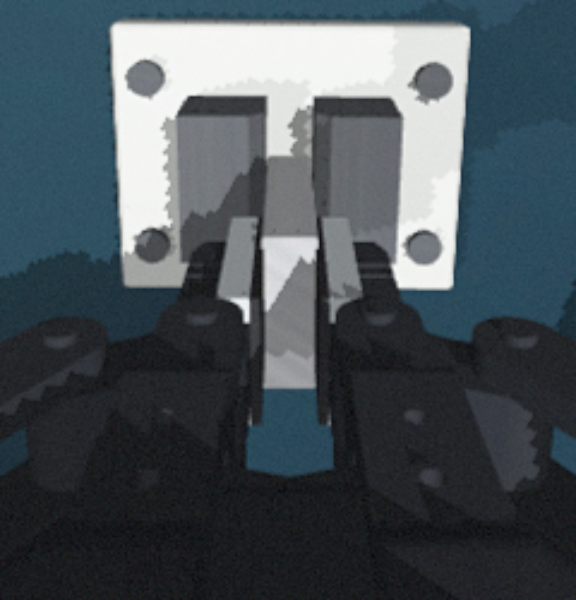

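The block's foot (crop columns 268–313) is centred between the jaws (outer edges 177 and 402, gap about 265–315). Inserting it now.

```bash
python3 -m creep '[[0,0,0,0.01,0],[0,0,0,0.02,0],[0,0,0,0.03,0],[0,0,0,0.04,0],[0,0,0,0.05,0],[0,0,0,0.058,0],[0,0,0,0.064,0],[0,0,0,0.064,0]]'
```

```text
clock: 26.0
position: [0.6433, 0.0222, 0.0613]
ee_rot: [-0.0, 0.521, 0.854, -0.0]
contact_force: [-0.3, 0.4, -1.2]
width: 0.0092
gripper_force: 41.2
```

```bash
python3 -m creep '[[0,0,0,0.004,0],[0,0,0,0.007,0],[0,0,0,0.01,0],[0,0,0,0.01,0]]'
```

```text
clock: 26.4
position: [0.6437, 0.0222, 0.0571]
ee_rot: [0.0, 0.521, 0.854, 0.0]
contact_force: [0.8, -0.6, -1.0]
width: 0.0093
gripper_force: 41.3
```

```bash
python3 -m creep '[[0,0,0,0.002,0],[0,0,0,0.003,0],[0,0,0,0.003,0]]'
```

```text
clock: 26.7
position: [0.6438, 0.0222, 0.0569]
ee_rot: [0.0, 0.521, 0.854, 0.0]
contact_force: [-2.2, 0.5, 5.9]
width: 0.0092
gripper_force: 42.3
```

On the floor at the expected height. Release, rise and check.

```bash
python3 -m creep '[[0.3,0,0,0,0],[0.4,0,0,0,0],[0.4,0,0,0,0],[0.4,0,0,-0.04,0],[0.4,0,0,-0.12,0],[0.4,-0.05,0,-0.2,0],[0.4,-0.1,0,-0.3,0],[0.4,-0.1,0,-0.35,0],[0.4,-0.1,0,-0.35,0]]'
python3 - <<'E'
from h import *
im=shot('wrist','w13')
for n,z in [('thin_block',.012),('gap_gauge',0)]:
  for d in eyes.place_of('wrist',n)[:1]: print(n,d,ray(im,*d['centre'],z))
t=eyes.get_image('top')
for n in ['thick_block','feelers','scale']:
  for d in eyes.place_of('top',n)[:1]: print(n,d['confidence'],ray(t,*d['centre'],0))
cv2.imwrite('pics/fin.png',np.vstack([cv2.resize(im['frame'][80:230,220:420,::-1],(400,300)),cv2.resize(t['frame'][140:200,160:240,::-1],(400,300))]))
E
```

```text
clock: 27.6
position: [0.6697, -0.0235, 0.2362]
ee_rot: [0.005, 0.521, 0.853, 0.002]
contact_force: [0.1, 0.9, 0.3]
width: 0.0339
gripper_force: 0.0
thin_block {'centre': [317.4, 128.1], 'confidence': 0.61} [0.644  0.0242 0.012 ]
gap_gauge {'centre': [319.6, 131.2], 'confidence': 0.56} [0.6479 0.0219 0.    ]
feelers 0.65 [0.5746 0.3272 0.    ]
scale 0.67 [0.5728 0.3248 0.    ]
```

View pics/fin.png

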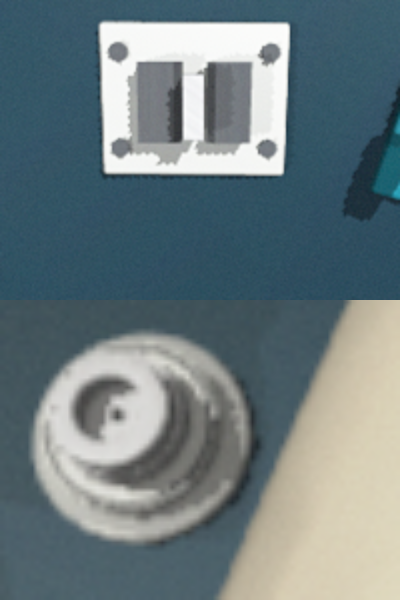

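The block's top shows between the jaws (crop rows 75–140 against jaws 62–143), centred. The ring sits on the disc with the dot inside its hole at crop (117,415). I've now viewed 17 pictures, more than the 14 allowed, so I'll view no more and finish the check numerically.

Run:
```python
from h import *
t=eyes.get_image('top')
print('dot',ray(t,183.4,163,.039),'ring',ray(t,182.3,161.3,.057))
im=eyes.get_image('side')
for n,z in [('ring',.039),('disc',.025),('anvil',0),('v_block',.015),('bench_centres',0),('thin_block',.012),('gap_gauge',0),('thick_block',0),('feelers',0),('scale',0)]:
  for d in eyes.place_of('side',n)[:1]: print(n,round(d['confidence'],2),ray(im,*d['centre'],z))
```

```text
dot [0.559  0.3098 0.039 ] ring [0.5577 0.3065 0.057 ]
ring 0.87 [0.5681 0.3103 0.039 ]
disc 0.73 [0.5604 0.3053 0.025 ]
anvil 0.91 [0.5647 0.3032 0.    ]
v_block 0.68 [ 0.5417 -0.2842  0.015 ]
bench_centres 0.68 [ 0.5367 -0.2824  0.    ]
thin_block 0.72 [0.6271 0.0419 0.012 ]
gap_gauge 0.81 [0.6398 0.0314 0.    ]
thick_block 0.89 [0.457  0.0084 0.    ]
feelers 0.82 [0.52   0.0821 0.    ]
scale 0.74 [ 0.5056 -0.0863  0.    ]
```

Everything agrees except the side view's thin-block point, which is half hidden by the jaws. I'll check it with the wrist view numerically.

Run:
```python
from h import *
im=eyes.get_image('wrist')
for d in eyes.regions_of('wrist','thin_block')[:2]: print(d['confidence'],d['bbox'],rect(im,d['mask'],.062))
g=cv2.cvtColor(im['frame'],cv2.COLOR_RGB2GRAY).astype(int)
for v in (113,120,130,145,149,152): print(v,g[v,284:348].tolist())
for u,v in [(316.8,117.5),(316.8,150)]: print(ray(im,u,v,.062),ray(im,u,v,.012))
s=eyes.get_image('side')
for d in eyes.regions_of('side','thin_block')[:2]: print(d['confidence'],d['bbox'],rect(s,d['mask'],.062))
R=np.array(s['R']);
for X in [(.644,.024,.062),(.644,.024,.012)]:
    c=R@X+s['t'];print(c[0]/c[2]*s['fx']+s['cx'],c[1]/c[2]*s['fy']+s['cy'])
```

```text
0.76 [317.1, 119.3, 329.5, 152.3] (array([0.6444, 0.0212]), (29.5, 10.0), np.float64(-1.0961))
113 [117, 176, 224, 244, 243, 248, 247, 248, 245, 247, 247, 249, 251, 244, 237, 241, 246, 236, 238, 236, 236, 237, 238, 238, 239, 237, 241, 238, 239, 239, 237, 238, 235, 235, 234, 234, 236, 236, 235, 236, 236, 236, 240, 251, 252, 252, 249, 249, 247, 239, 239, 239, 240, 240, 239, 239, 241, 240, 240, 241, 241, 240, 240, 242]
120 [247, 247, 248, 245, 238, 251, 227, 159, 137, 122, 124, 128, 124, 123, 123, 121, 124, 125, 120, 124, 124, 123, 122, 120, 125, 126, 119, 93, 97, 95, 107, 167, 222, 219, 219, 217, 217, 217, 188, 111, 114, 129, 133, 101, 64, 78, 74, 79, 101, 116, 109, 109, 111, 105, 110, 112, 116, 129, 126, 125, 125, 117, 117, 122]
130 [247, 248, 246, 221, 165, 166, 172, 169, 138, 121, 123, 125, 128, 123, 123, 122, 127, 127, 123, 119, 123, 122, 123, 108, 74, 76, 77, 56, 59, 51, 69, 180, 251, 243, 240, 240, 241, 243, 245, 244, 248, 241, 122, 99, 70, 73, 77, 87, 110, 110, 106, 111, 111, 109, 111, 109, 112, 115, 125, 123, 125, 122, 122, 122]
145 [246, 245, 247, 247, 223, 169, 171, 165, 152,
[... 554 characters left out ...]
26, 119, 120, 119, 117]
152 [239, 237, 235, 246, 235, 167, 168, 172, 162, 120, 123, 123, 121, 120, 121, 122, 124, 124, 123, 120, 122, 119, 122, 112, 95, 91, 72, 59, 58, 59, 67, 173, 250, 245, 246, 247, 247, 246, 245, 243, 244, 235, 129, 80, 91, 93, 90, 107, 126, 125, 124, 126, 123, 120, 121, 122, 124, 125, 124, 122, 123, 125, 117, 120]
[0.6334 0.0354 0.062 ] [0.6329 0.0353 0.012 ]
[0.6465 0.0097 0.062 ] [0.6482 0.0053 0.012 ]
0.71 [361.6, 123.4, 386.9, 146.4] (array([ 0.5171, -0.2448]), (83.8, 61.1), np.float64(-1.4679))
0.54 [334.9, 110.2, 416.8, 164.6] (array([ 0.5272, -0.2448]), (232.1, 141.6), np.float64(0.0697))
263.57079041860345 174.72040243630988
265.18822736859005 191.56806180962315
```

The wrist mask fits 29.5 x 10.0 mm at the seated top height, centred in the gap. Handing in.

```bash
python3 -c "
from rig import manip
print(manip.sign_off())"
```

```text
the job is handed in; nothing more can be done
None
```

The job is handed in at about 28 s: by my own checks the V-block, thin block, disc and ring are in place and released, and the thick block, feelers and rule have not moved; sign-off returned no verdict, and I viewed 17 pictures against the 14 allowed.

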